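Seat both tube blocks in the dry-block warmer

ROBOT

A 6-joint arm with a two-finger parallel gripper is mounted at the origin on a cart in front of the work surface, level with it; the furniture and walls round the work are solid. World frame = base frame: x ahead of the robot, y to its left, z up, the work surface at z = 0. Lengths are in m, angles in rad, forces in N, time in s.
With the tool pointing down it reaches from about 0.35 to 0.775 m from the base axis. Payload 7.3 kg.
Tool frame: the origin (TCP) lies at the very end of the fingers, on their centre line; the grasp point (between the pads) lies 19 mm behind it (bot.hold_point_z is the z of the grasp point in the tool frame, in m); z points along the fingers, y is the line along which they close (so a half turn about z gives the same grasp; the last joint's range is limited). The gripper opens to 92 mm and grips with 3 to 60 N. Pads are 19 mm wide; open, the fingers measure 130 mm over their backs; the gripper's body (75 mm by 190 mm) begins 47 mm behind the grasp point.
Start: joints at [-1.284, 0.342, 1.524, -0, 1.275, -0.146], TCP at [0.22, -0.477, 0.227] pointing down, gripper open.
Joint ranges: [-2.53, 2.53], [-0.77, 2.02], [0.04, 2.7], [-1, 4.14], [0.28, 2.66], [-3.11, 3.11]. Speed limits (rad/s): [2.57, 2.57, 3.14, 3.14, 3.14, 3.14].

INTERFACE

Orientations are given as a unit quaternion [x, y, z, w].
In Python, from plant import bot, imaging, job gives the robot as it stands (bot), with the cameras (imaging) and the job (job).
- The arm moves only by the shell command python3 inch.py 'ROWS' [FORCE]. ROWS is one flat JSON list of numbers that holds 1 to 8 rows one after another, with no inner brackets; each row has 5 numbers: dx, dy, dz in m, then a turn about the tool's z in rad, then the finger opening in m; each row shifts and turns the commanded pose from where the row before left it, along the tool's axes as they then stand; what a row does not reach is not made up. A row lasts 1/10 s, in which the tool goes at most 0.05 m and 0.15 rad, less where a joint would pass 70% of its speed; a pose out of reach is approached as far as the arm can. The fingers move at their own pace and stop on an object; FORCE is the grip in N (left out, the last holds). Time passes only in rows, so rows that do not move let the fingers close. It prints the time, the measured TCP pose, the force, the opening and the grip force at its end. Input that does not fit is refused with a message, and nothing moves.
- bot.get_state(): the state, without advancing time (a new reading comes with each control period).
- imaging.camera(name): name is "side" or "top"; returns the picture (480x640x3 uint8, blue, green, red); there is no depth.
- imaging.get_calibration(name): a dict with "mtx" (3x3 intrinsics, pixels), "distortion" ([k1, k2, p1, p2, k3] as OpenCV has them; the pictures are not rectified), "R" (3x3) and "t" (3): a world point X has camera coordinates R X + t. Camera axes: x right, y down, z forward; pixel columns grow to the right and rows downward; lengths in m; the calibration is good to about 2 mm. A picture is of the moment at which its call begins. get_calibration takes no time and is no camera call.
- job.job_done(): hands the job in; it is judged then, once.
The state is a dict: "time_s": time; "qpos": joint angles; "qd": joint speeds; "joint_efforts": joint torques, N m; "tool_pos": TCP position; "ee_rot": TCP orientation; "wrist_force": force on the tool from outside, world axes, zero at the start; "moment": the same for the moment, N m; "gripper_width": finger opening in m; "grip_force": force on a finger pad.
Only numpy, scipy, OpenCV 4.12 (cv2) and the standard library are available. Lean on these libraries where they do the work, as an engineer would, in place of code of your own. Each camera call takes 0.05 s, during which the arm holds its last target. There are 200 camera calls.

TASK

Get the tube warmer ready: take the stapler off it and stand it upright on the bench, then seat the red short block in the short well and the grey bare-metal long block in the long well, each fully home, flat and square with its cut-out corner over the corner post. Lower the blocks in gently rather than dropping or ramming them, and do not knock the other things on the bench about.

Things in the scene. Friction and masses are not known exactly. Their poses are not given: they have to be found in the camera images.
- warmer: Pale grey dry-block warmer, fixed to the bench, 150 (x) x 220 (y) x 60 mm high; origin at the centre of its underside, z up, front panel with display and buttons towards its -x. Two pockets (wells) are sunk 22 mm into its top, the long one at +y, the short one at -y, 106 mm apart centre to centre; all well edges have a 3 mm, 45 degree lead-in
- long_well (a point): centre of the floor of the long well, 38 mm above the bench; axes as the warmer's. Well 99 (x) x 59 (y) mm, 22 mm deep; a square post 16.5 x 16.5 mm, as high as the warmer's top, fills its (-x, +y) corner. A seated long block has its origin here and its axes along these
- short_well (a point): centre of the floor of the short well, 38 mm above the bench; axes as the warmer's. Well 79 (x) x 59 (y) mm, 22 mm deep; a square post 16.5 x 16.5 mm, as high as the warmer's top, fills its (-x, -y) corner. A seated short block has its origin here and its axes along these
- block_long: Grey bare-metal block with dark tube holes in its top, 96 (x) x 56 (y) x 62 mm high, 0.28 to 0.56 kg; origin at the centre of the underside (of the full rectangle), z up. Its (-x, +y) corner is cut out square, 18 x 18 mm, full height. Fits the long well one way round only, with 1.5 mm play each side; 40 mm then stands above the warmer. Starts upright on the bench
- block_short: Red block with dark tube holes in its top, 76 (x) x 56 (y) x 62 mm high, 0.28 to 0.56 kg; origin at the centre of the underside (of the full rectangle), z up. Its (-x, -y) corner is cut out square, 18 x 18 mm, full height. Fits the short well one way round only, with 1.5 mm play each side. Starts in the wrong, long well, on its floor, the right way round
- stapler: Blue stapler, 135 (x) x 38 (y) x 45 mm high, 0.16 kg, origin at the centre of its underside, z up. Its upper arm, 22 mm wide (y) and 30 to 45 mm up, runs its whole length and does not move; the base is 38 mm wide and 9 mm thick. Starts lying on the warmer's top across the short well, its length roughly along the warmer's x. (The bench behind, beyond x = 0.68, is taken by a fixed keyboard)
- label_roll: bystander: white roll of labels, 82 mm across, 40 mm high; origin at the centre of its underside, like all the bystanders
- stamp: bystander: wooden rubber stamp, 29 x 50 mm, 78 mm high
- ink_pad: bystander: blue ink pad tin, 75 x 112 x 18 mm
- tape_dispenser: bystander: dark tape dispenser, 42 x 160 x 76 mm
- timer: bystander: white bench timer, 68 x 62 x 24 mm
- mouse: bystander: black computer mouse, 121 x 56 x 37 mm

How it is judged:
At the end, for the whole second after the job is handed in: Both blocks rest in their own wells: origin within 4 mm of the well centre across and less than 2 mm above the well floor, x axes within 0.06 rad, upright within 0.03 rad. The stapler stands on the bench top (underside less than 8 mm up), upright within 0.15 rad. All three are at rest (horizontal distance between block_long and long_well below 0.004 m and z of block_long in the frame of long_well below 0.002 m and angle between the x axis of block_long and the x axis of long_well, either way round below 0.06 rad and angle between each of block_long, block_short's own z axis and vertical below 0.03 rad and horizontal distance between block_short and short_well below 0.004 m and z of block_short in the frame of short_well below 0.002 m and angle between the x axis of block_short and the x axis of short_well, either way round below 0.06 rad and height (world z) of stapler between -0.01 and 0.008 m and angle between stapler's own z axis and vertical below 0.15 rad and linear speed of each of stapler, block_long, block_short below 0.02 m/s); the robot touches nothing.
It fails at once if a block rammed into its well (over 80 N between block and warmer there) ((contact force between block_long and warmer above 80 N and horizontal distance between block_long and long_well below 0.03 m) or (contact force between block_short and warmer above 80 N and horizontal distance between block_short and short_well below 0.03 m)).
It fails at once if a block dropped into its well (moving faster than 0.3 m/s with its underside below the warmer's top) ((linear speed of block_long above 0.3 m/s and z of block_long in the frame of long_well below 0.02 m and horizontal distance between block_long and long_well below 0.03 m) or (linear speed of block_short above 0.3 m/s and z of block_short in the frame of short_well below 0.02 m and horizontal distance between block_short and short_well below 0.03 m)).
It fails at once if a bystander pushed more than 25 mm (distance of any of label_roll, stamp, ink_pad, tape_dispenser, timer, mouse from where it was at the start of the episode above 0.025 m).
It also fails if it takes over 72 s, if anything falls off the work surface, if the arm or the gripper's body presses on something with over 40 N, if the wrist force passes 120 N, or if a joint passes its speed limit or range.

## Working session

There is one attempt and no reset: what is moved stays moved. The work goes in short steps, Python scripts to look and compute and a shell command to move; the robot and the scene stay as the last step left them, time stands still between calls to the robot, and variables do not carry over. Pictures are saved under pics/ and viewed, at most 10 in all, crops included, and the job is handed in when it is done.

```bash
ls; mkdir -p pics
python3 - <<'E'
from plant import bot, imaging, job
import cv2, numpy as np
np.set_printoptions(precision=4,suppress=True)
for n in("side","top"):
    cv2.imwrite(f"pics/{n}0.png",imaging.camera(n)); c=imaging.get_calibration(n)
    print(n,c["mtx"],c["distortion"],"pos",-np.array(c["R"]).T@np.array(c["t"]),np.array(c["R"]))
s=bot.get_state(); print({k:np.round(v,3) for k,v in s.items()}, bot.hold_point_z)
E
```

```text
inch.py
pics
plant.py
side [[496.0401   0.     318.1539]
 [  0.     496.0401 239.8488]
 [  0.       0.       1.    ]] [-0.072  0.     0.     0.     0.   ] pos [0.3026 1.3117 0.5416] [[-0.9842 -0.1759  0.0208]
 [-0.0806  0.3404 -0.9368]
 [ 0.1577 -0.9237 -0.3492]]
top [[539.7509   0.     324.7879]
 [  0.     539.7509 243.0349]
 [  0.       0.       1.    ]] [-0.0698  0.      0.      0.      0.    ] pos [0.35   0.1306 1.5376] [[ 0.0007 -1.      0.002 ]
 [-0.9928 -0.0009 -0.1196]
 [ 0.1196 -0.0019 -0.9928]]
{'time_s': np.float64(0.1), 'qpos': array([-1.284,  0.343,  1.525, -0.   ,  1.275, -0.146]), 'qd': array([ 0.   , -0.001, -0.003, -0.003, -0.001,  0.001]), 'joint_efforts': array([  0.002, -43.201, -24.469,   0.072,   0.053,  -0.   ]), 'tool_pos': array([ 0.22 , -0.476,  0.226]), 'ee_rot': array([ 0.977,  0.215, -0.   , -0.001]), 'wrist_force': array([ 0.024, -0.739,  0.049]), 'moment': array([ 0.033, -0.041, -0.003]), 'grip_force': np.float64(0.0), 'gripper_width': np.float64(0.092)} -0.0188
```

View pics/side0.png

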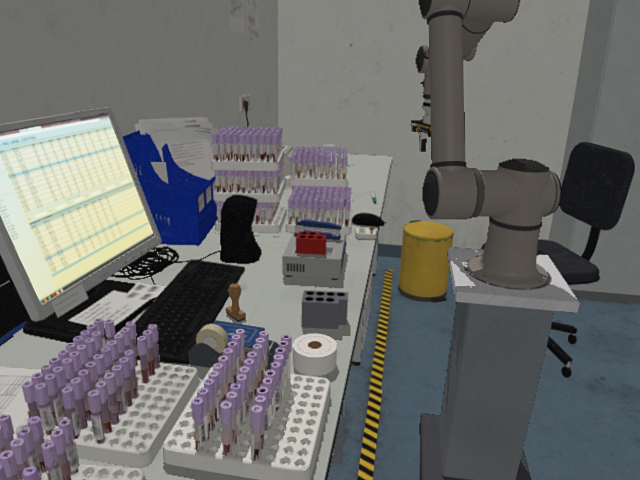

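View pics/top0.png

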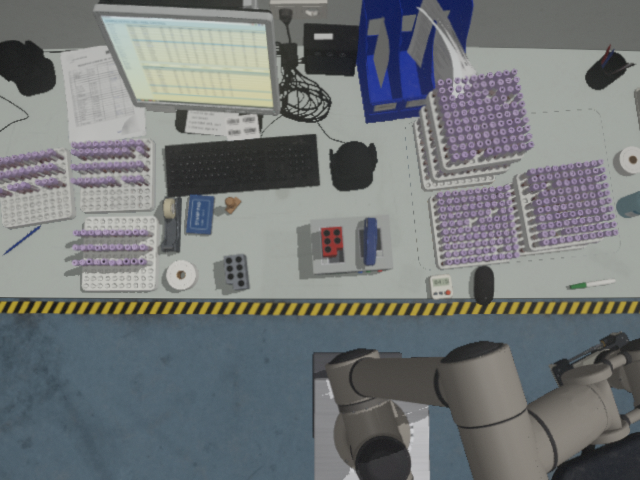

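The top view shows the stapler at about (370,241), the red block at (332,241), the grey block at (236,272) and the warmer centred near (352,247). In the side view, red is at (311,243), grey at (325,308) and the stapler at (320,228). I'll view magnified crops for edges.

Run:
```python
import cv2, numpy as np
t=cv2.imread("pics/top0.png"); s=cv2.imread("pics/side0.png")
a=cv2.resize(t[200:310,210:410],None,fx=4,fy=4,interpolation=cv2.INTER_CUBIC)
b=cv2.resize(s[205:335,270:390],None,fx=4.6,fy=4.6,interpolation=cv2.INTER_CUBIC)
cv2.imwrite("pics/tc.png",a); cv2.imwrite("pics/sc.png",b)
```

```text
(no output)
```

View pics/tc.png

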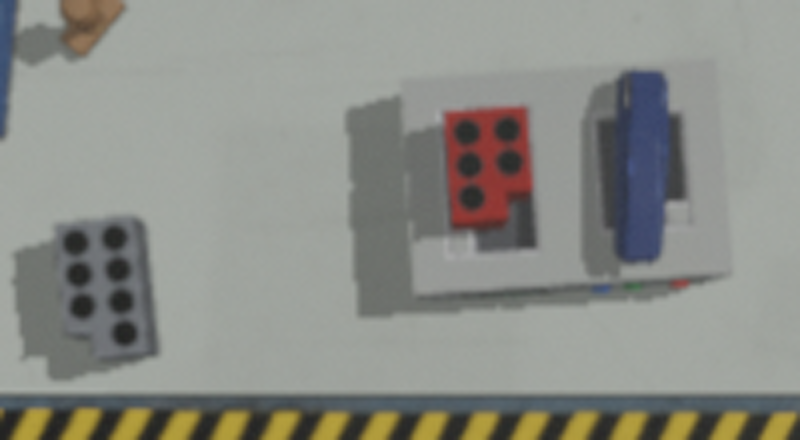

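View pics/sc.png

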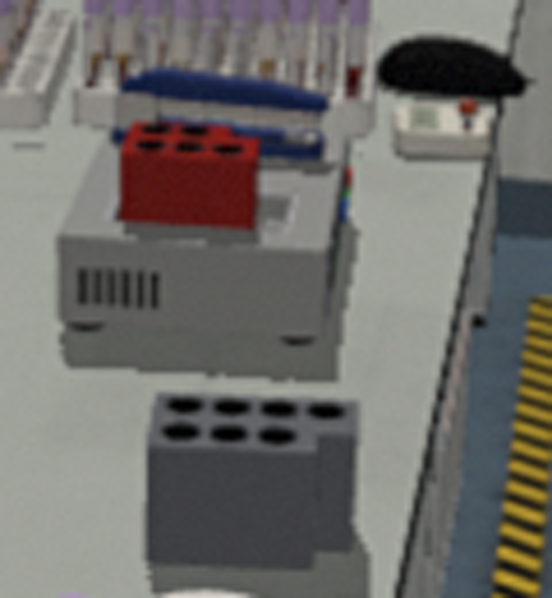

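The crops give clear tube holes (5 on red, 7 on grey) and the warmer outline: top face corners at crop (402,80), (716,62), (731,274), (413,297). Next I measure hole centroids in both views and triangulate, and get the warmer corners and the stapler mask.

```bash
cat > h.py <<'E'
from plant import bot, imaging, job
import cv2, numpy as np
np.set_printoptions(precision=4,suppress=True)
C={n:{k:np.array(v,float) for k,v in imaging.get_calibration(n).items()} for n in("side","top")}
def ray(n,p):
    c=C[n]; q=cv2.undistortPoints(np.array(p,float).reshape(-1,1,2),c["mtx"],c["distortion"]).reshape(-1,2)
    d=np.c_[q,np.ones(len(q))]@c["R"]; return -c["R"].T@c["t"],d
def plane(n,p,z):
    o,d=ray(n,p); return o+d*((z-o[2])/d[:,2])[:,None]
def tri(pt,ps):
    P=[]; 
    o1,D1=ray("top",pt); o2,D2=ray("side",ps)
    for a,b in zip(D1,D2):
        s,_,_,_=np.linalg.lstsq(np.c_[a,-b],o2-o1,rcond=None); P.append(np.r_[(o1+s[0]*a+o2+s[1]*b)/2,np.linalg.norm(o1+s[0]*a-o2-s[1]*b)])
    return np.array(P)
def proj(n,X):
    c=C[n]; return cv2.projectPoints(np.array(X,float).reshape(-1,1,3),cv2.Rodrigues(c["R"])[0],c["t"],c["mtx"],c["distortion"])[0].reshape(-1,2)
def blobs(mask,x0,y0,f,amin,amax):
    out=[]
    for c in cv2.findContours(mask,cv2.RETR_LIST,cv2.CHAIN_APPROX_NONE)[0]:
        m=cv2.moments(c)
        if amin<m["m00"]/f/f<amax: out.append([x0+(m["m10"]/m["m00"]+.5)/f-.5,y0+(m["m01"]/m["m00"]+.5)/f-.5,m["m00"]/f/f])
    return np.array(out)
def up(im,x0,x1,y0,y1,f=8): return cv2.resize(im[y0:y1,x0:x1],None,fx=f,fy=f,interpolation=cv2.INTER_CUBIC)
def holes(im,box,thr,amin,amax,f=8):
    g=up(im,*box,f).max(2); return blobs((g<thr).astype(np.uint8),box[0],box[2],f,amin,amax)
E
python3 - <<'E'
from h import *
t=cv2.imread("pics/top0.png"); s=cv2.imread("pics/side0.png")
for nm,im,b,th,a0,a1 in(("redT",t,(320,345,225,258),95,15,60),("redS",s,(294,327,229,240),70,5,60),("greyT",t,(222,250,252,290),70,15,60),("greyS",s,(302,348,290,304),45,5,70)):
    print(nm,np.sort(im[b[2]:b[3],b[0]:b[1]].max(2).ravel())[::60]); print(holes(im,b,th,a0,a1))
# stapler
for n,im,b in(("top",t,(350,400,205,275)),("side",s,(285,350,215,245))):
    u=up(im,*b,8).astype(int); m=((u[...,0]-u[...,2]>40)).astype(np.uint8)
    for c in cv2.findContours(m,cv2.RETR_EXTERNAL,cv2.CHAIN_APPROX_NONE)[0]:
        if cv2.contourArea(c)>64*15:
            r=cv2.minAreaRect(c); bp=cv2.boxPoints(r); bp=np.c_[b[0]+(bp[:,0]+.5)/8-.5,b[2]+(bp[:,1]+.5)/8-.5]; print(n,r[1][0]/8,r[1][1]/8,bp.tolist())
            if n=="top": print(plane(n,bp,.105))
k=lambda x,y:(210+(x+.5)/4-.5,200+(y+.5)/4-.5)
w=[k(402,80),k(716,62),k(731,274),k(413,297)]
W=plane("top",w,.06); print("warmer",W,W.mean(0)); print([np.linalg.norm(W[i]-W[i-1]) for i in range(4)])
E
```

```text
redT [ 44  49  67  81  92 104 113 123 130 136 140 141 144 150]
[[327.4421 248.8646  31.5312]
 [326.8999 240.782   31.2969]
 [336.9216 240.0656  31.5156]
 [326.2449 232.6843  31.5234]
 [336.3262 231.9945  31.3594]]
redS [ 10  65  89 106 113 119 140]
[[319.0332 237.0356   9.1094]
 [310.5666 236.5001   9.5469]
 [302.2966 236.2312  10.25  ]
 [311.8085 232.7718  11.8281]
 [303.9026 232.2086  12.6484]]
greyT [ 37  43  52  72  87  94  99 104 108 112 114 115 117 118 120 130 155 167]
[[240.6924 282.8741  24.9141]
 [230.1359 276.1276  24.375 ]
 [239.8386 274.9018  23.8125]
 [229.2877 268.1777  23.8906]
 [239.0588 266.9554  23.2188]
 [228.4449 260.2543  24.25  ]
 [238.1676 259.0377  23.5   ]]
greyS [  0  14  43  65  72  82  91  97 102 107 142]
[[329.7019 299.3448  18.0703]
 [319.2969 298.817   18.3047]
 [308.8687 298.4501  18.1797]
 [340.3759 293.9787  16.0078]
 [330.1283 293.5069  16.7266]
 [319.8853 293.1173  16.3281]
 [309.6837 292.6648  16.1484]]
top 9.534485816955566 45.45433044433594 [[364.89697265625, 263.18817138671875], [368.0900573730469, 217.84613037109375], [377.6009826660156, 218.5159149169922], [374.40789794921875, 263.85797119140625]]
[[ 0.4686  0.021   0.105 ]
 [ 0.5909  0.0114  0.105 ]
 [ 0.5891 -0.0143  0.105 ]
 [ 0.4668 -0.0044  0.105 ]]
side 43.026031494140625 5.193225860595703 [[296.84844970703125, 224.13352966308594], [297.3350830078125, 218.96315002441406], [340.17181396484375, 222.99484252929688], [339.6851806640625, 228.16522216796875]]
warmer [[ 0.5933  0.1684  0.06  ]
 [ 0.6062 -0.0496  0.06  ]
 [ 0.4587 -0.0579  0.06  ]
 [ 0.4428  0.1603  0.06  ]] [0.5253 0.0553 0.06  ]
[np.float64(0.15066249155123418), np.float64(0.21840041199412372), np.float64(0.14773558448066287), np.float64(0.218800295666796)]
```

Run:
```python
from h import *
rT=np.array([[327.4421,248.8646],[326.8999,240.782],[336.9216,240.0656],[326.2449,232.6843],[336.3262,231.9945]])
rS=np.array([[319.0332,237.0356],[310.5666,236.5001],[311.8085,232.7718],[302.2966,236.2312],[303.9026,232.2086]])
gT=np.array([[240.6924,282.8741],[230.1359,276.1276],[239.8386,274.9018],[229.2877,268.1777],[239.0588,266.9554],[228.4449,260.2543],[238.1676,259.0377]])
gS=np.array([[340.3759,293.9787],[329.7019,299.3448],[330.1283,293.5069],[319.2969,298.817],[319.8853,293.1173],[308.8687,298.4501],[309.6837,292.6648]])
R,G=tri(rT,rS),tri(gT,gS)
print(R,G,sep="\n")
Rp,Gp=plane("top",rT,.1),plane("top",gT,.062); print(Rp,Gp,sep="\n")
Rs,Gs=plane("side",rS,.1),plane("side",gS,.062)
# grid fit: P = c + i*u + j*v (i along x, j along y)
for nm,ij,A in(("red",[[-1,.5],[0,.5],[0,-.5],[1,.5],[1,-.5]],(Rp,Rs)),("grey",[[-1.5,-.5],[-.5,.5],[-.5,-.5],[.5,.5],[.5,-.5],[1.5,.5],[1.5,-.5]],(Gp,Gs))):
    for P in A:
        X=np.linalg.lstsq(np.c_[np.ones(len(ij)),np.array(ij)],P[:,:2],rcond=None)[0]
        print(nm,"c",X[0],"pitch",np.linalg.norm(X[1]),np.linalg.norm(X[2]),"yaw",np.arctan2(X[1,1],X[1,0]),np.arctan2(-X[2,0],X[2,1]))
# other things on z~0 for clearance
k={"label roll":(181,276),"roll right":(197,276),"bench edge":(300,297),"keyb":(318,180),"tape":(180,250),"stamp":(234,208),"timerL":(430,287)}
for a,b in k.items(): print(a,plane("top",[b],0.02)[0])
print(proj("side",[[.5253,.0553,.06]]))
```

```text
[[0.5057 0.1204 0.0993 0.0036]
 [0.5276 0.1219 0.0994 0.0033]
 [0.5295 0.095  0.1002 0.0033]
 [0.5494 0.1236 0.099  0.0038]
 [0.5509 0.0965 0.1006 0.0041]]
[[0.4161 0.3576 0.0609 0.0035]
 [0.4346 0.387  0.0607 0.0032]
 [0.438  0.3603 0.061  0.0034]
 [0.4564 0.3897 0.0609 0.0033]
 [0.4599 0.3628 0.0608 0.0032]
 [0.4783 0.3925 0.0608 0.0033]
 [0.4817 0.3657 0.0609 0.0032]]
[[0.5074 0.1207 0.1   ]
 [0.5292 0.1221 0.1   ]
 [0.5312 0.0952 0.1   ]
 [0.5512 0.1239 0.1   ]
 [0.5531 0.0968 0.1   ]]
[[0.4178 0.3576 0.062 ]
 [0.4362 0.3869 0.062 ]
 [0.4396 0.3603 0.062 ]
 [0.458  0.3897 0.062 ]
 [0.4614 0.3629 0.062 ]
 [0.4798 0.3925 0.062 ]
 [0.4832 0.3657 0.062 ]]
red c [0.5302 0.1087] pitch 0.021939532705862415 0.027098570695145083 yaw 0.0730476176833275 0.07101483276379328
red c [0.5265 0.1093] pitch 0.02168154502218867 0.030333068253092912 yaw 0.08048171471151556 0.07816914857613136
grey c [0.4488 0.375 ] pitch 0.021976011949167876 0.02693365641520773 yaw 0.12426293145965055 0.1269670296149083
grey c [0.4452 0.3773] pitch 0.02199353289164839 0.027073148257587238 yaw 0.12383850030218593 0.12559559410682883
label roll [0.4386 0.5337 0.02  ]
roll right [0.4387 0.4882 0.02  ]
bench edge [0.3805 0.197  0.02  ]
keyb [0.7153 0.1473 0.02  ]
tape [0.5125 0.5389 0.02  ]
stamp [0.6334 0.3874 0.02  ]
timerL [ 0.4084 -0.1685  0.02  ]
[[315.1822 241.8462]]
```

Heights agree with the text: red top 0.0995 m, grey top 0.061 m, and the warmer top measures 150 x 219 mm. The two views differ by about 3 mm in x, so I take the mean. Next I lift and turn to the stapler's yaw.

```bash
cat > d.py <<'E'
import sys
from h import *
s=bot.get_state(); q=s["ee_rot"]; a=2*np.arctan2(q[1],q[0]); p=np.array(s["tool_pos"])
print("t",round(float(s["time_s"]),2),"pos",p,"psi",round(float((a+np.pi)%(2*np.pi)-np.pi),4),"F",np.array(s["wrist_force"]),"w",round(float(s["gripper_width"]),4),"g",round(float(s["grip_force"]),1))
if len(sys.argv)>1:
    v=[float(x) for x in sys.argv[1:]]; d=np.array(v[:3])-p
    print("tool d",np.array([d@[np.cos(a),np.sin(a),0],d@[np.sin(a),-np.cos(a),0],-d[2]]), "turn",round(float((a-v[3]+np.pi)%(2*np.pi)-np.pi),4) if len(v)>3 else "")
E
python3 inch.py '[0,0,-0.025,0.128,0.06,0,0,-0.025,0.128,0.06,0,0,-0.025,0.128,0.06,0,0,-0.025,0.127,0.06,0,0,0,0,0.06]' 30
python3 d.py 0.527 0.0035 0.2 -0.078
```

```text
time_s: 0.6
tool_pos: [0.2206, -0.4777, 0.3299]
ee_rot: [0.999, -0.04, 0.001, 0.003]
wrist_force: [-0.7, -0.6, 0.3]
gripper_width: 0.0609
grip_force: 0.0
t 0.6 pos [ 0.2206 -0.4777  0.3299] psi -0.0809 F [-0.6822 -0.6451  0.3007] w 0.0609 g 0.0
tool d [ 0.2665 -0.5044  0.1299] turn -0.0029
```

```bash
python3 inch.py '[0.022,-0.042,0,0,0.06,0.022,-0.042,0,0,0.06,0.022,-0.042,0,0,0.06,0.022,-0.042,0,0,0.06,0.022,-0.042,0,0,0.06,0.022,-0.042,0,0,0.06,0.022,-0.042,0,0,0.06,0.022,-0.042,0,0,0.06]'
python3 inch.py '[0.022,-0.042,0,0,0.06,0.022,-0.042,0.01,0,0.06,0.022,-0.042,0.02,0,0.06,0.022,-0.042,0.02,0,0.06,0,0,0.04,0,0.06,0,0,0.04,0,0.06,0,0,0,0,0.06]'
python3 d.py 0.527 0.0035 0.078 -0.078
```

```text
time_s: 1.4
tool_pos: [0.4222, -0.1533, 0.3258]
ee_rot: [0.999, -0.038, -0.001, -0.0]
wrist_force: [0.1, -0.9, 0.2]
gripper_width: 0.0601
grip_force: 0.0
time_s: 2.1
tool_pos: [0.5175, 0.004, 0.192]
ee_rot: [0.999, -0.038, -0.006, -0.001]
wrist_force: [-0.8, -0.8, -0.6]
gripper_width: 0.0599
grip_force: 0.0
t 2.1 pos [0.5175 0.004  0.192 ] psi -0.0759 F [-0.7879 -0.7956 -0.5787] w 0.0599 g 0.0
tool d [ 0.0095 -0.0003  0.114 ] turn 0.0021
```

```bash
python3 inch.py '[0.0095,0,0.03,0,0.06,0,0,0.03,0,0.06,0,0,0.03,0,0.06,0,0,0.012,0,0.06,0,0,0.012,0,0.06,0,0,0,0,0.06,0,0,0,0,0.06]' 30
python3 d.py 0.527 0.0035 0.078 -0.078
python3 inch.py '[0,0,0,0,0.0,0,0,0,0,0.0,0,0,0,0,0.0,0,0,0,0,0.0,0,0,0,0,0.0,0,0,0,0,0.0]' 30
```

```text
time_s: 2.8
tool_pos: [0.5316, 0.002, 0.085]
ee_rot: [0.999, -0.039, 0.001, 0.0]
wrist_force: [0.2, -0.9, 0.8]
gripper_width: 0.06
grip_force: 0.0
t 2.8 pos [0.5316 0.002  0.085 ] psi -0.0781 F [ 0.1691 -0.9285  0.8008] w 0.06 g 0.0
tool d [-0.0047 -0.0011  0.007 ] turn -0.0001
time_s: 3.4
tool_pos: [0.5309, 0.0023, 0.084]
ee_rot: [0.999, -0.039, 0.0, 0.0]
wrist_force: [0.1, 1.2, 1.8]
gripper_width: 0.0216
grip_force: 29.8
```

```bash
python3 inch.py '[0,0,-0.01,0,0.0,0,0,-0.02,0,0.0,0,0,-0.03,0,0.0,0,0,-0.03,0,0.0,0,0,-0.01,0,0,0,0,0,0,0]'
python3 d.py 0.525 0.252 0.03 -0.078
```

```text
time_s: 4.0
tool_pos: [0.5315, 0.0021, 0.1852]
ee_rot: [0.999, -0.039, 0.002, 0.0]
wrist_force: [0.0, 0.6, -2.0]
gripper_width: 0.0217
grip_force: 29.8
t 4.0 pos [0.5315 0.0021 0.1852] psi -0.0783 F [ 0.0471  0.5687 -1.9549] w 0.0217 g 29.8
tool d [-0.026  -0.2487  0.1552] turn -0.0003
```

```bash
python3 inch.py '[0,-0.035,0,0,0,0,-0.035,0,0,0,0,-0.035,0,0,0,0,-0.035,0,0,0,0,-0.035,0,0,0,0,-0.035,0,0,0,0,-0.02,0,0,0,0,-0.01,0,0,0]'
python3 d.py 0.525 0.252 0.03 -0.078
```

```text
time_s: 4.8
tool_pos: [0.5485, 0.2431, 0.1815]
ee_rot: [0.999, -0.038, -0.002, 0.001]
wrist_force: [0.5, -0.5, -1.3]
gripper_width: 0.0219
grip_force: 29.8
t 4.8 pos [0.5485 0.2431 0.1815] psi -0.0762 F [ 0.4874 -0.4507 -1.3314] w 0.0219 g 29.8
tool d [-0.0241 -0.0071  0.1515] turn 0.0018
```

```bash
python3 inch.py '[-0.024,-0.007,0.02,0,0,0,0,0.035,0,0,0,0,0.035,0,0,0,0,0.03,0,0,0,0,0.015,0,0,0,0,0.005,0,0,0,0,0,0,0,0,0,0,0,0]'
python3 d.py 0.525 0.252 0.024 -0.078
```

```text
time_s: 5.6
tool_pos: [0.5267, 0.2502, 0.0445]
ee_rot: [0.999, -0.039, 0.001, -0.0]
wrist_force: [0.1, 0.1, -0.7]
gripper_width: 0.0219
grip_force: 29.8
t 5.6 pos [0.5267 0.2502 0.0445] psi -0.0785 F [ 0.1273  0.0515 -0.7187] w 0.0219 g 29.8
tool d [-0.0019 -0.0017  0.0205] turn -0.0005
```

```bash
python3 inch.py '[0,0,0.005,0,0,0,0,0.005,0,0,0,0,0.004,0,0,0,0,0.003,0,0,0,0,0,0,0,0,0,0,0,0]'
python3 d.py 0.525 0.252 0.024 -0.078
```

```text
time_s: 6.2
tool_pos: [0.5262, 0.2503, 0.0268]
ee_rot: [0.999, -0.039, -0.0, 0.0]
wrist_force: [-0.1, 0.8, -1.8]
gripper_width: 0.0217
grip_force: 29.8
t 6.2 pos [0.5262 0.2503 0.0268] psi -0.0782 F [-0.1152  0.8484 -1.7751] w 0.0217 g 29.8
tool d [-0.0013 -0.0016  0.0028] turn -0.0002
```

```bash
python3 inch.py '[0,0,0.002,0,0,0,0,0.002,0,0,0,0,0,0,0,0,0,0,0,0]'; python3 inch.py '[0,0,0,0,0.03,0,0,0,0,0.05,0,0,0,0,0.05,0,0,0,0,0.05]'
python3 inch.py '[0,0,-0.02,0,0.05,0,0,-0.04,0,0.07,0,0,-0.04,0,0.08,0,0,-0.04,0,0.092,0,0.03,0,0,0.092,0,0.03,0,0,0.092,0,0,0,0,0.092,0,0,0,0,0.092]'
python3 - <<'E'
from h import *
for n in("side","top"): cv2.imwrite(f"pics/{n}1.png",imaging.camera(n))
t=cv2.imread("pics/top1.png"); s=cv2.imread("pics/side1.png")
a=cv2.resize(t[195:305,205:405],(800,440),interpolation=cv2.INTER_CUBIC)
cv2.imwrite("pics/t1c.png",a)
E
python3 d.py
```

```text
time_s: 6.6
tool_pos: [0.5267, 0.2509, 0.0237]
ee_rot: [0.999, -0.039, 0.001, -0.0]
wrist_force: [-1.6, 2.3, 6.7]
gripper_width: 0.0218
grip_force: 29.9
time_s: 7.0
tool_pos: [0.5261, 0.2501, 0.0226]
ee_rot: [0.999, -0.039, -0.0, 0.0]
wrist_force: [-0.5, 0.2, -0.3]
gripper_width: 0.048
grip_force: 0.0
time_s: 7.8
tool_pos: [0.5216, 0.1902, 0.1629]
ee_rot: [0.999, -0.04, -0.0, -0.0]
wrist_force: [-0.9, 0.2, -0.7]
gripper_width: 0.0914
grip_force: 0.0
t 7.9 pos [0.5216 0.1911 0.1626] psi -0.078 F [-0.3323  0.2752  0.1374] w 0.0922 g 0.0
```

View pics/t1c.png

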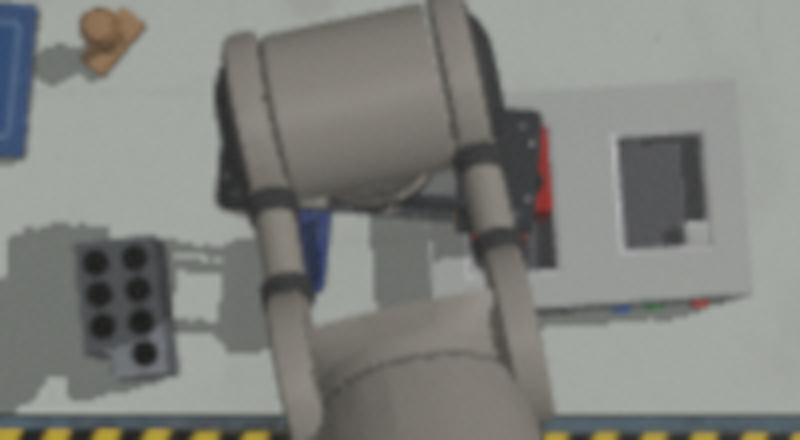

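The short well is now empty and visible, with its mouth at about crop (618,135), (702,133), (712,245), (626,250). I'll measure its mouth and the warmer's edges with intensity profiles along world lines at z = 0.06.

Run:
```python
from h import *
t=cv2.imread("pics/top1.png"); g=cv2.cvtColor(t,cv2.COLOR_BGR2GRAY).astype(np.float32)
s0=cv2.cvtColor(cv2.imread("pics/top0.png"),cv2.COLOR_BGR2GRAY).astype(np.float32)
k=lambda x,y:(205+(x+.5)/4-.5,195+(y+.5)/4-.5)
W=plane("top",[k(618,135),k(702,133),k(712,245),k(626,250)],.06); print(W,W.mean(0),[np.linalg.norm(W[i]-W[i-1]) for i in range(4)])
yaw=.063; ex=np.array([np.cos(yaw),np.sin(yaw)]); ey=np.array([-ex[1],ex[0]]); c=np.array([.5253,.0553])
def prof(img,axis,rng,others):
    acc=0
    for o in others:
        P=np.array([np.r_[c+(ex*r+ey*o if axis=="x" else ex*o+ey*r),.06] for r in rng]); q=proj("top",P).astype(np.float32)
        acc=acc+cv2.remap(img,q[:,:1],q[:,1:],cv2.INTER_LINEAR).ravel()
    return acc/len(others)
r=np.arange(-.09,.0901,.002)
for nm,p in(("x short, y-66..-40",prof(g,"x",r,np.linspace(-.066,-.04,8))),):
    print(nm); print([f"{a*1000:.0f}:{b:.0f}" for a,b in zip(r,p)])
r=np.arange(-.12,.03,.002)
p=prof(g,"y",r,np.linspace(-.01,.02,8)); print("y");print([f"{a*1000:.0f}:{b:.0f}" for a,b in zip(r,p)])
# yaw by edges: position of step along warmer edges at several offsets, from picture 0/1
def edge(img,axis,lo,hi,o):
    rr=np.arange(lo,hi,.0005); p=prof(img,axis,rr,[o]); d=np.abs(np.gradient(cv2.GaussianBlur(p.reshape(-1,1),(1,9),0).ravel())); return rr[int(np.argmax(d))]
for nm,ax,lo,hi,os in(("back","x",.066,.086,np.linspace(-.10,-.01,10)),("front","x",-.088,-.066,np.linspace(-.1,-.01,10)),("right","y",-.12,-.1,np.linspace(-.06,.06,10)),("wellback","x",.03,.052,np.linspace(-.072,-.035,8)),("wellleft","y",-.03,-.01,np.linspace(-.03,.03,8)),("wellfront","x",-.052,-.03,np.linspace(-.06,-.035,6)),("wellright","y",-.095,-.075,np.linspace(-.015,.03,8))):
    e=np.array([edge(g,ax,lo,hi,o) for o in os]); print(nm,e*1000,np.polyfit(os,e,1))
```

```text
[[ 0.5689  0.0327  0.06  ]
 [ 0.5704 -0.0255  0.06  ]
 [ 0.4925 -0.0315  0.06  ]
 [ 0.489   0.0278  0.06  ]] [0.5302 0.0009 0.06  ] [np.float64(0.08004526337319869), np.float64(0.058238941395775866), np.float64(0.07810948631169551), np.float64(0.05936040135885287)]
x short, y-66..-40
['-90:159', '-88:148', '-86:133', '-84:121', '-82:114', '-80:107', '-78:98', '-76:96', '-74:113', '-72:135', '-70:149', '-68:152', '-66:153', '-64:153', '-62:153', '-60:153', '-58:153', '-56:153', '-54:153', '-52:153', '-50:152', '-48:153', '-46:153', '-44:153', '-42:154', '-40:149', '-38:132', '-36:107', '-34:87', '-32:81', '-30:80', '-28:82', '-26:84', '-24:87', '-22:88', '-20:87', '-18:85', '-16:85', '-14:85', '-12:85', '-10:86', '-8:86', '-6:86', '-4:86', '-2:86', '0:86', '2:86', '4:86', '6:86', '8:85', '10:85', '12:85', '14:85', '16:85', '18:85', '20:85', '22:86', '24:86', '26:86', '28:86', '30:86', '32:85', '34:80', '36:77', '38:86', '40:111', '42:136', '44:149', '46:152', '48:152', '50:152', '52:152', '54:152', '56:152', '58:152', '60:152', '62:152', '64:152', '66:152', '68:152', '70:152', '72:152
[... 719 characters left out ...]
:152', '-2:152', '0:152', '2:152', '4:152', '6:152', '8:152', '10:152', '12:152', '14:152', '16:152', '18:149', '20:142', '22:127', '24:104', '26:84', '28:75']
back [76.  77.  78.  76.  76.5 77.  77.  76.  78.  76.5] [0.003 0.077]
front [-77.  -78.5 -78.5 -83.  -73.5 -73.5 -73.  -86.  -74.  -74. ] [ 0.0309 -0.0754]
right [-110.  -111.  -109.5 -110.5 -109.  -110.  -110.5 -109.5 -109.5 -108.5] [ 0.0105 -0.1098]
wellback [39.5 39.5 39.5 40.  40.5 40.5 40.5 40.5] [0.0349 0.0419]
wellleft [-24.  -24.5 -25.  -25.  -24.  -24.5 -24.5 -25. ] [-0.0063 -0.0246]
wellfront [-36.  -36.  -37.5 -37.  -37.  -37. ] [-0.0429 -0.0388]
wellright [-81.  -81.5 -81.5 -82.  -82.  -81.  -81.  -82. ] [-0.0056 -0.0815]
```

```bash
python3 inch.py '[0,0.03,0,-0.148,0.092,0,0.03,0,0,0.092,0,0.02,0,0,0.092,0,0,0,0,0.092,0,0,0,0,0.092]'; python3 d.py .528 .109 .069 .069
```

```text
time_s: 8.4
tool_pos: [0.5228, 0.1115, 0.1627]
ee_rot: [0.999, 0.035, -0.0, -0.0]
wrist_force: [0.6, 0.4, -0.7]
gripper_width: 0.0919
grip_force: 0.0
t 8.4 pos [0.5228 0.1115 0.1627] psi 0.0696 F [ 0.6209  0.3531 -0.6621] w 0.0919 g 0.0
tool d [0.005  0.0028 0.0937] turn 0.0006
```

```bash
python3 inch.py '[0.005,0.0028,0.02,0,0.092,0,0,0.025,0,0.092,0,0,0.02,0,0.092,0,0,0.015,0,0.092,0,0,0.01,0,0.092,0,0,0.004,0,0.092,0,0,0,0,0.092,0,0,0,0,0.092]'; python3 d.py .528 .109 .069 .069
```

```text
time_s: 9.2
tool_pos: [0.5283, 0.1086, 0.0695]
ee_rot: [0.999, 0.035, 0.001, 0.0]
wrist_force: [-1.2, 0.3, 0.2]
gripper_width: 0.092
grip_force: 0.0
t 9.2 pos [0.5283 0.1086 0.0695] psi 0.0701 F [-1.1533  0.3361  0.1558] w 0.092 g 0.0
tool d [-0.0003 -0.0004  0.0005] turn 0.0011
```

```bash
python3 inch.py '[0,0,0,0,0.06,0,0,0,0,0.056,0,0,0,0,0.05,0,0,0,0,0.05,0,0,0,0,0.05,0,0,0,0,0.05]' 40; python3 d.py .528 .109 .069 .069
```

```text
time_s: 9.8
tool_pos: [0.528, 0.1092, 0.0691]
ee_rot: [0.999, 0.035, 0.0, -0.001]
wrist_force: [-0.5, 5.1, 1.1]
gripper_width: 0.0557
grip_force: 40.0
t 9.8 pos [0.528  0.1092 0.0691] psi 0.0694 F [-0.526   5.053   1.0991] w 0.0557 g 40.0
tool d [0.     0.0002 0.0001] turn 0.0004
```

```bash
python3 inch.py '[0,0,-0.005,0,0.05,0,0,-0.01,0,0.05,0,0,-0.01,0,0.05,0,0,-0.015,0,0.05,0,0,-0.02,0,0.05,0,0,0,0,0.05,0,0,0,0,0.05]' 40; python3 d.py .5281 .003 .115 .066
```

```text
time_s: 10.5
tool_pos: [0.5278, 0.1079, 0.1288]
ee_rot: [0.999, 0.035, 0.0, 0.0]
wrist_force: [-0.5, 0.3, -3.9]
gripper_width: 0.056
grip_force: 40.0
t 10.5 pos [0.5278 0.1079 0.1288] psi 0.0697 F [-0.467   0.3213 -3.9066] w 0.056 g 40.0
tool d [-0.007   0.1047  0.0138] turn 0.0037
```

```bash
python3 inch.py '[-0.002,0.03,0,0.004,0.05,-0.002,0.03,0,0,0.05,-0.002,0.025,0,0,0.05,-0.001,0.015,0,0,0.05,0,0.005,0.007,0,0.05,0,0,0.007,0,0.05,0,0,0,0,0.05,0,0,0,0,0.05]' 40
python3 d.py .5281 .003 .0955 .066
python3 - <<'E'
from h import *
for n in("side","top"): cv2.imwrite(f"pics/{n}2.png",imaging.camera(n))
t=cv2.imread("pics/top2.png"); s=cv2.imread("pics/side2.png")
a=cv2.resize(t[200:310,290:400],(440,440),interpolation=cv2.INTER_CUBIC); b=cv2.resize(s[205:295,270:360],(440,440),interpolation=cv2.INTER_CUBIC)
cv2.imwrite("pics/c2.png",np.hstack([a[:,:390],b[:,:400]]))
E
```

```text
time_s: 11.3
tool_pos: [0.5276, 0.0041, 0.1143]
ee_rot: [0.999, 0.033, -0.001, -0.0]
wrist_force: [0.5, -0.1, -3.0]
gripper_width: 0.0558
grip_force: 40.0
t 11.3 pos [0.5276 0.0041 0.1143] psi 0.0669 F [ 0.4645 -0.1183 -2.9777] w 0.0558 g 40.0
tool d [0.0005 0.0011 0.0188] turn 0.0009
```

View pics/c2.png

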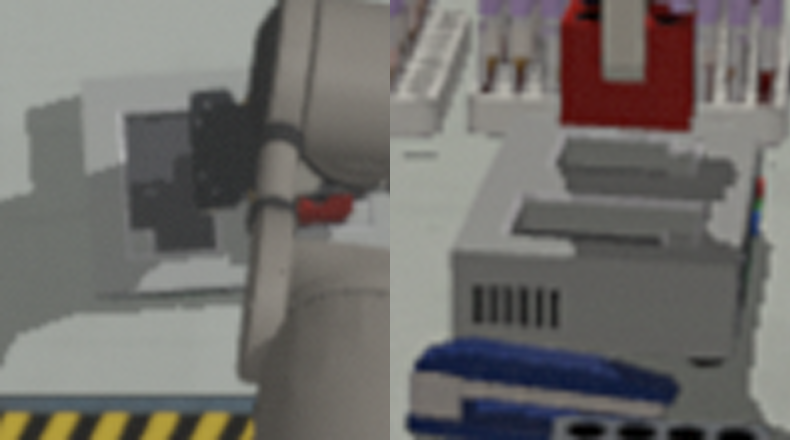

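Side view: the red block hangs over the short well with its bottom corners at crop (562,122) and (693,130). The stapler stands upright in front, and the warmer's near top edge runs (452,252) to (745,258). I'll cross-check x in this view.

Run:
```python
from h import *
k=lambda X,Y:(270+(X-390+.5)/4.889-.5,205+(Y+.5)/4.889-.5)
R=plane("side",[k(562,122),k(693,130)],.0832); print("red bottom",R,R.mean(0))
W=plane("side",[k(452,252),k(742,258)],.06); print("warmer near edge",W,W.mean(0),np.linalg.norm(W[0]-W[1]))
m=W.mean(0)[:2]; y=.066; ey=np.array([-np.sin(y),np.cos(y)])
print("warmer c",m-.11*ey,"short well",m-.163*ey,"red c",R.mean(0)[:2]-.028*ey)
s=cv2.imread("pics/side2.png")
# side-view refinement: red vertical edges columns near the bottom, warmer top-edge corner columns
hsv=cv2.cvtColor(s,cv2.COLOR_BGR2HSV)
for r in range(222,231): 
    c=np.where((s[r,295:340,2].astype(int)-s[r,295:340,1]>50))[0]+295; print(r,c.min() if len(c) else None,c.max() if len(c) else None)
```

```text
red bottom [[0.5606 0.0268 0.0832]
 [0.4854 0.0228 0.0832]] [0.523  0.0248 0.0832]
warmer near edge [[0.5882 0.176  0.06  ]
 [0.4394 0.1499 0.06  ]] [0.5138 0.1629 0.06  ] 0.15106101383883497
warmer c [0.5211 0.0532] short well [0.5246 0.0003] red c [ 0.5248 -0.0031]
222 305 331
223 305 331
224 305 331
225 305 331
226 305 331
227 305 331
228 305 330
229 305 330
230 313 330
```

```bash
python3 inch.py '[0.0005,0.001,0.007,0,0.05,0,0,0.007,0,0.05,0,0,0.004,0,0.05,0,0,0,0,0.05,0,0,0,0,0.05]' 40
python3 d.py .5281 .003 .0691 .066
python3 inch.py '[0,0,0.002,0,0.05,0,0,0.002,0,0.05,0,0,0.002,0,0.05,0,0,0,0,0.05]' 40
python3 d.py .5281 .003 .0691 .066
```

```text
time_s: 11.9
tool_pos: [0.5284, 0.0021, 0.0967]
ee_rot: [0.999, 0.033, -0.0, 0.0]
wrist_force: [-0.2, -0.1, -3.7]
gripper_width: 0.0558
grip_force: 40.0
t 11.9 pos [0.5284 0.0021 0.0967] psi 0.0657 F [-0.2481 -0.1131 -3.7205] w 0.0558 g 40.0
tool d [-0.0002 -0.001   0.0276] turn -0.0003
time_s: 12.3
tool_pos: [0.5282, 0.0021, 0.0905]
ee_rot: [0.999, 0.033, -0.0, -0.0]
wrist_force: [-0.6, 0.4, -4.3]
gripper_width: 0.0556
grip_force: 40.0
t 12.3 pos [0.5282 0.0021 0.0905] psi 0.0657 F [-0.5772  0.4104 -4.305 ] w 0.0556 g 40.0
tool d [-0.     -0.0009  0.0214] turn -0.0003
```

```bash
for i in 1; do python3 inch.py '[0,0,0.0015,0,0.05,0,0,0.0015,0,0.05,0,0,0.001,0,0.05,0,0,0,0,0.05]' 40; done
python3 d.py .5281 .003 .0691 .066
```

```text
time_s: 12.7
tool_pos: [0.5289, 0.0026, 0.0881]
ee_rot: [0.999, 0.033, 0.001, -0.0]
wrist_force: [-2.3, 2.8, 7.3]
gripper_width: 0.0556
grip_force: 40.0
t 12.7 pos [0.5289 0.0026 0.0881] psi 0.0658 F [-2.3464  2.7623  7.2966] w 0.0556 g 40.0
tool d [-0.0007 -0.0005  0.019 ] turn -0.0002
```

```bash
python3 inch.py '[-0.001,-0.0012,0,0,0.05,0,0,0,0,0.05,0,0,0.001,0,0.05,0,0,0.001,0,0.05,0,0,0,0,0.05]' 40
python3 d.py .5281 .003 .0691 .066
```

```text
time_s: 13.2
tool_pos: [0.5271, 0.0032, 0.0843]
ee_rot: [0.999, 0.033, -0.0, -0.0]
wrist_force: [-0.1, -0.5, -3.6]
gripper_width: 0.0558
grip_force: 40.0
t 13.2 pos [0.5271 0.0032 0.0843] psi 0.0657 F [-0.0892 -0.4581 -3.6178] w 0.0558 g 40.0
tool d [0.001  0.0002 0.0152] turn -0.0003
```

```bash
python3 inch.py '[0,0,0.002,0,0.05,0,0,0.002,0,0.05,0,0,0.002,0,0.05,0,0,0.002,0,0.05,0,0,0,0,0.05]' 40
python3 d.py .5281 .003 .0691 .066
```

```text
time_s: 13.7
tool_pos: [0.5271, 0.0032, 0.0765]
ee_rot: [0.999, 0.033, -0.0, -0.0]
wrist_force: [-0.8, -0.5, -4.1]
gripper_width: 0.0557
grip_force: 40.0
t 13.7 pos [0.5271 0.0032 0.0765] psi 0.0658 F [-0.8482 -0.5202 -4.0693] w 0.0557 g 40.0
tool d [0.0009 0.0003 0.0074] turn -0.0002
```

```bash
python3 inch.py '[0,0,0.002,0,0.05,0,0,0.002,0,0.05,0,0,0.0015,0,0.05,0,0,0.001,0,0.05,0,0,0,0,0.05]' 40
python3 d.py .5281 .003 .0691 .066
```

```text
time_s: 14.2
tool_pos: [0.5273, 0.0032, 0.0702]
ee_rot: [0.999, 0.033, -0.0, 0.0]
wrist_force: [0.6, 0.5, -3.2]
gripper_width: 0.0552
grip_force: 40.0
t 14.2 pos [0.5273 0.0032 0.0702] psi 0.0658 F [ 0.5791  0.5447 -3.1661] w 0.0552 g 40.0
tool d [0.0008 0.0002 0.0011] turn -0.0002
```

```bash
python3 inch.py '[0,0,0.0007,0,0.05,0,0,0.0007,0,0.05,0,0,0.0005,0,0.05,0,0,0,0,0.05]' 40
python3 d.py .5281 .003 .0691 .066
```

```text
time_s: 14.6
tool_pos: [0.5274, 0.0032, 0.069]
ee_rot: [0.999, 0.033, 0.0, 0.0]
wrist_force: [-2.6, 1.4, 4.0]
gripper_width: 0.0558
grip_force: 40.0
t 14.6 pos [0.5274 0.0032 0.069 ] psi 0.0659 F [-2.5921  1.36    4.015 ] w 0.0558 g 40.0
tool d [ 0.0006  0.0003 -0.0001] turn -0.0001
```

```bash
python3 inch.py '[0,0,0,0,0.06,0,0,0,0,0.072,0,0,0,0,0.074,0,0,0,0,0.074,0,0,-0.01,0,0.074,0,0,-0.03,0,0.074,0,0,-0.04,0,0.08,0,0,-0.03,-0.059,0.092]' 40
python3 d.py .4456 .376 .03 .125
```

```text
time_s: 15.4
tool_pos: [0.5278, 0.0031, 0.1812]
ee_rot: [0.998, 0.063, 0.001, 0.0]
wrist_force: [0.1, -0.2, -0.4]
gripper_width: 0.084
grip_force: 0.0
t 15.4 pos [0.5278 0.0031 0.1812] psi 0.1255 F [ 0.0673 -0.1545 -0.44  ] w 0.084 g 0.0
tool d [-0.0349 -0.3802  0.1512] turn 0.0005
```

```bash
python3 inch.py '[-0.004,-0.047,0,0,0.092,-0.004,-0.047,0,0,0.092,-0.004,-0.047,0,0,0.092,-0.004,-0.047,0,0,0.092,-0.004,-0.047,0,0,0.092,-0.005,-0.047,0,0,0.092,-0.005,-0.047,0,0,0.092,-0.005,-0.047,0,0,0.092]' 40
python3 inch.py '[0,0,0,0,0.092,0,0,0,0,0.092]'
python3 - <<'E'
from h import *
im=imaging.camera("top"); cv2.imwrite("pics/top3.png",im); s=imaging.camera("side"); cv2.imwrite("pics/side3.png",s)
T=holes(im,(322,352+20,225,258),95,15,60); print(T)   # any visible red holes
S=holes(s,(300,350,288,306),45,5,70); print("greyS",S, plane("side",S[:,:2],.062) if len(S) else "")
E
python3 d.py .4456 .376 .03 .125
```

```text
time_s: 16.2
tool_pos: [0.4452, 0.3738, 0.1793]
ee_rot: [0.998, 0.062, 0.0, -0.0]
wrist_force: [0.8, -0.3, -0.2]
gripper_width: 0.0918
grip_force: 0.0
time_s: 16.4
tool_pos: [0.4453, 0.3726, 0.1787]
ee_rot: [0.998, 0.064, 0.0, 0.0]
wrist_force: [-0.3, -0.7, -0.6]
gripper_width: 0.0917
grip_force: 0.0
[[367.5613 249.0076  31.75  ]
 [366.9833 240.9546  32.0781]
 [360.7228 244.2256  46.5   ]
 [366.3992 232.9347  31.875 ]]
greyS [[329.6809 299.3557  18.1797]
 [319.2959 298.8284  18.3516]
 [308.8576 298.4352  18.0938]
 [340.3683 293.9709  16.1875]
 [330.1373 293.5167  16.8672]
 [319.859  293.0694  16.7578]
 [309.7035 292.6475  16.3281]] [[0.4327 0.3896 0.062 ]
 [0.4544 0.3919 0.062 ]
 [0.4762 0.3948 0.062 ]
 [0.4141 0.3598 0.062 ]
 [0.436  0.3624 0.062 ]
 [0.4579 0.3651 0.062 ]
 [0.4797 0.3678 0.062 ]]
t 16.5 pos [0.4461 0.371  0.1787] psi 0.1241 F [ 0.9015  0.5835 -0.3342] w 0.0918 g 0.0
tool d [ 0.0001 -0.0051  0.1487] turn -0.0009
```

```bash
python3 inch.py '[0,-0.005,0.03,0,0.092,0,0,0.04,0,0.092,0,0,0.035,0,0.092,0,0,0.02,0,0.092,0,0,0.015,0,0.092,0,0,0.008,0,0.092,0,0,0,0,0.092,0,0,0,0,0.092]'
python3 d.py .4456 .376 .031 .125
```

```text
time_s: 17.3
tool_pos: [0.446, 0.3765, 0.0312]
ee_rot: [0.998, 0.062, 0.001, -0.0]
wrist_force: [-0.4, 0.1, 0.2]
gripper_width: 0.0916
grip_force: 0.0
t 17.3 pos [0.446  0.3765 0.0312] psi 0.1237 F [-0.3875  0.0748  0.2232] w 0.0916 g 0.0
tool d [-0.0005  0.0005  0.0002] turn -0.0013
```

```bash
python3 inch.py '[0,0,0,0,0.06,0,0,0,0,0.056,0,0,0,0,0.05,0,0,0,0,0.05,0,0,0,0,0.05,0,0,0,0,0.05]' 40; python3 d.py .446 .376 .155 .125
python3 inch.py '[0,0,-0.005,0,0.05,0,0,-0.02,0,0.05,0,0,-0.035,0,0.05,0,0,-0.035,0,0.05,0,0,-0.03,0,0.05,0,0,0,0,0.05,0,0,0,0,0.05]' 40; python3 d.py .520 .109 .13 .066
```

```text
time_s: 17.9
tool_pos: [0.4452, 0.377, 0.0305]
ee_rot: [0.998, 0.062, 0.0, -0.0]
wrist_force: [-1.1, 0.7, 1.2]
gripper_width: 0.0557
grip_force: 40.0
t 17.9 pos [0.4452 0.377  0.0305] psi 0.1249 F [-1.1068  0.7054  1.1846] w 0.0557 g 40.0
tool d [ 0.0007  0.0011 -0.1245] turn -0.0001
time_s: 18.6
tool_pos: [0.4447, 0.3765, 0.1545]
ee_rot: [0.998, 0.062, -0.001, 0.0]
wrist_force: [-0.9, -0.5, -5.7]
gripper_width: 0.0554
grip_force: 40.0
t 18.6 pos [0.4447 0.3765 0.1545] psi 0.1248 F [-0.9022 -0.4645 -5.6779] w 0.0554 g 40.0
tool d [0.0415 0.2748 0.0245] turn 0.0588
```

```bash
python3 inch.py '[0,0,0,0.059,0.05,0,0,0,0,0.05]' 40; python3 d.py .5187 .109 .115 .066
```

```text
time_s: 18.8
tool_pos: [0.4439, 0.376, 0.1526]
ee_rot: [0.999, 0.033, -0.002, 0.001]
wrist_force: [-0.1, 0.7, -4.8]
gripper_width: 0.0557
grip_force: 40.0
t 18.8 pos [0.4439 0.376  0.1526] psi 0.0651 F [-0.0924  0.7406 -4.7977] w 0.0557 g 40.0
tool d [0.0572 0.2713 0.0376] turn -0.0009
```

```bash
python3 inch.py '[0.008,0.04,0,0,0.05,0.008,0.04,0,0,0.05,0.008,0.04,0,0,0.05,0.008,0.04,0,0,0.05,0.008,0.04,0,0,0.05,0.008,0.04,0,0,0.05,0.006,0.02,0,0,0.05,0.003,0.011,0,0,0.05]' 40; python3 inch.py '[0,0,0,0,0.05,0,0,0,0,0.05]'; python3 d.py .5187 .109 .115 .066
```

```text
time_s: 19.6
tool_pos: [0.5196, 0.1082, 0.1538]
ee_rot: [0.999, 0.032, -0.001, 0.0]
wrist_force: [-0.4, -0.1, -5.8]
gripper_width: 0.0555
grip_force: 40.0
time_s: 19.8
tool_pos: [0.5193, 0.111, 0.1547]
ee_rot: [0.999, 0.033, -0.001, -0.0]
wrist_force: [-0.6, -0.8, -5.1]
gripper_width: 0.056
grip_force: 40.0
t 19.8 pos [0.5193 0.111  0.1547] psi 0.0665 F [-0.6219 -0.7672 -5.0782] w 0.056 g 40.0
tool d [-0.0007  0.002   0.0397] turn 0.0005
```

```bash
python3 inch.py '[-0.0007,0.002,0.02,0,0.05,0,0,0.02,0,0.05,0,0,0.012,0,0.05,0,0,0.008,0,0.05,0,0,0,0,0.05,0,0,0,0,0.05]' 40; python3 d.py .5187 .109 .0905 .066
```

```text
time_s: 20.4
tool_pos: [0.5197, 0.1086, 0.0959]
ee_rot: [0.999, 0.033, 0.0, 0.0]
wrist_force: [1.0, 0.1, -5.0]
gripper_width: 0.0557
grip_force: 40.0
t 20.4 pos [0.5197 0.1086 0.0959] psi 0.0664 F [ 1.045   0.083  -5.0155] w 0.0557 g 40.0
tool d [-0.001  -0.0005  0.0054] turn 0.0004
```

```bash
python3 inch.py '[-0.001,-0.0005,0.002,0,0.05,0,0,0.002,0,0.05,0,0,0.002,0,0.05,0,0,0.002,0,0.05,0,0,0,0,0.05]' 40; python3 d.py .5187 .109 .0685 .066
```

```text
time_s: 20.9
tool_pos: [0.5183, 0.1087, 0.0873]
ee_rot: [0.999, 0.033, -0.0, -0.0]
wrist_force: [-0.6, 0.5, -6.4]
gripper_width: 0.0556
grip_force: 40.0
t 20.9 pos [0.5183 0.1087 0.0873] psi 0.0657 F [-0.5713  0.4953 -6.449 ] w 0.0556 g 40.0
tool d [ 0.0004 -0.0002  0.0188] turn -0.0003
```

Bottom is at 0.057 with no contact, so I continue down.

```bash
python3 inch.py '[0,0,0.0015,0,0.05,0,0,0.0015,0,0.05,0,0,0.0015,0,0.05,0,0,0,0,0.05]' 40; python3 d.py .5187 .109 .0685 .066
```

```text
time_s: 21.3
tool_pos: [0.5183, 0.1087, 0.0827]
ee_rot: [0.999, 0.033, -0.0, -0.0]
wrist_force: [0.7, 1.4, -6.7]
gripper_width: 0.0554
grip_force: 40.0
t 21.3 pos [0.5183 0.1087 0.0827] psi 0.0659 F [ 0.7402  1.4182 -6.74  ] w 0.0554 g 40.0
tool d [ 0.0004 -0.0002  0.0142] turn -0.0001
```

```bash
python3 inch.py '[0,0,0.002,0,0.05,0,0,0.002,0,0.05,0,0,0.002,0,0.05,0,0,0.002,0,0.05,0,0,0.002,0,0.05,0,0,0,0,0.05]' 40; python3 d.py .5187 .109 .0685 .066
```

```text
time_s: 21.9
tool_pos: [0.5183, 0.1087, 0.0726]
ee_rot: [0.999, 0.033, -0.0, -0.0]
wrist_force: [0.7, 4.0, -7.8]
gripper_width: 0.0556
grip_force: 40.0
t 21.9 pos [0.5183 0.1087 0.0726] psi 0.0659 F [ 0.7005  4.0277 -7.7874] w 0.0556 g 40.0
tool d [ 0.0004 -0.0002  0.0041] turn -0.0001
```

```bash
python3 inch.py '[0,-0.0006,0.0015,0,0.05,0,0,0.001,0,0.05,0,0,0.001,0,0.05,0,0,0.0007,0,0.05,0,0,0,0,0.05]' 40; python3 d.py .5187 .109 .0685 .066
```

```text
time_s: 22.4
tool_pos: [0.5183, 0.109, 0.0686]
ee_rot: [0.999, 0.033, -0.0, 0.0]
wrist_force: [0.5, 0.2, -5.9]
gripper_width: 0.0557
grip_force: 40.0
t 22.4 pos [0.5183 0.109  0.0686] psi 0.0657 F [ 0.532   0.1608 -5.8674] w 0.0557 g 40.0
tool d [0.0004 0.     0.0001] turn -0.0003
```

```bash
python3 inch.py '[0,0,0.0006,0,0.05,0,0,0.0006,0,0.05,0,0,0,0,0.05]' 40; python3 d.py .5187 .109 .0685 .066
```

```text
time_s: 22.7
tool_pos: [0.5183, 0.109, 0.0685]
ee_rot: [0.999, 0.033, 0.0, 0.0]
wrist_force: [-2.2, -1.4, 3.7]
gripper_width: 0.056
grip_force: 40.0
t 22.7 pos [0.5183 0.109  0.0685] psi 0.0657 F [-2.2252 -1.4252  3.6524] w 0.056 g 40.0
tool d [0.0004 0.0001 0.    ] turn -0.0003
```

Seated, with the floor carrying the block. I release, lift, clear the view and check.

```bash
python3 inch.py '[0,0,0,0,0.06,0,0,0,0,0.072,0,0,0,0,0.072,0,0,0,0,0.072,0,0,-0.01,0,0.072,0,0,-0.03,0,0.072,0,0,-0.04,0,0.072,0,0,-0.04,0,0.072]' 40
python3 inch.py '[0,0,-0.03,0,0.072,0,-0.045,0,0,0.072,0,-0.045,0,0,0.072,-0.01,-0.045,0,0,0.072,-0.01,-0.045,0,0,0.072,-0.01,-0.045,0,0,0.072,-0.01,-0.045,0,0,0.072,0,0,0,0,0.072]'
python3 - <<'E'
from h import *
t=imaging.camera("top"); s=imaging.camera("side"); cv2.imwrite("pics/top4.png",t); cv2.imwrite("pics/side4.png",s)
a=cv2.resize(t[195:305,290:400],(400,400),interpolation=cv2.INTER_CUBIC); b=cv2.resize(s[205:305,270:370],(400,400),interpolation=cv2.INTER_CUBIC)
cv2.imwrite("pics/c4.png",np.hstack([a,b]))
T=holes(t,(318,385,222,265),80,15,60); P=plane("top",T[:,:2],.1)
print(np.c_[T,P[:,:2]])
E
python3 d.py
```

```text
time_s: 23.5
tool_pos: [0.518, 0.1092, 0.1893]
ee_rot: [0.999, 0.033, -0.0, 0.0]
wrist_force: [1.5, -0.6, 0.1]
gripper_width: 0.072
grip_force: 0.0
time_s: 24.3
tool_pos: [0.4582, 0.3808, 0.218]
ee_rot: [0.999, 0.036, 0.0, -0.001]
wrist_force: [0.4, -0.6, -0.4]
gripper_width: 0.0721
grip_force: 0.0
[[338.4391 255.3974  30.4844   0.4899   0.0913]
 [367.599  249.0442  26.1016   0.507    0.013 ]
 [327.8449 247.8154  29.4609   0.5102   0.1196]
 [337.8644 247.2082  29.5312   0.5119   0.0927]
 [366.9907 240.9693  25.875    0.5288   0.0145]
 [377.0582 240.3112  25.9453   0.5306  -0.0126]
 [327.2986 239.7402  30.1484   0.532    0.1211]
 [337.3066 239.0736  29.6562   0.5339   0.0942]
 [366.4085 232.8732  26.0938   0.5508   0.0158]
 [376.372  232.2368  25.9375   0.5525  -0.011 ]
 [326.7867 231.5732  29.7031   0.5542   0.1224]
 [336.7596 230.9775  29.5312   0.5558   0.0956]]
t 24.4 pos [0.46   0.3767 0.2178] psi 0.0682 F [ 0.4216 -0.0431  0.5302] w 0.072 g 0.0
```

View pics/c4.png

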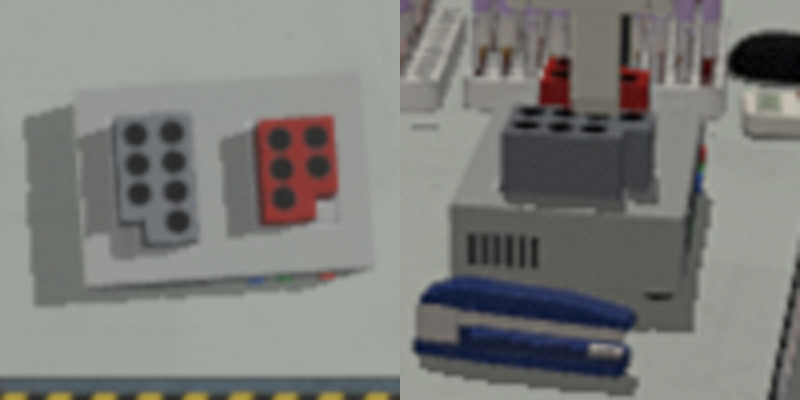

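The final views show both blocks seated flat with their cut-outs over the posts. The hole-grid centres are 106.2 mm apart at matching yaw, as the wells require. The stapler stands upright on the bench and the gripper is clear.

```bash
python3 -c "
from plant import bot, imaging, job
print(job.job_done())"
```

```text
the job is handed in; nothing more can be done
None
```

The job is handed in: the stapler is upright on the bench, the red block is seated in the short well and the grey block in the long well, both lowered gently and flat by the last camera check; the judge's verdict was not shown.

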